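Unlock and test-run the paddle switch of the cradled board sander

TASK

The small cordless sander used for mount-board edges is strapped in its bench cradle and wants a dry test of its switch. Flip the lock-off lever on its paddle fully forward towards the sanding disc, then squeeze the paddle all the way in against the tool's body, one finger on the paddle and the other on the grip pad behind, keep it in for at least one second, and let go. Leave the lever forward, and do not push the label pad, tape roll or loupe about.

Things in the scene. Friction and masses are not known exactly. Their poses are not given: they have to be found in the camera images.
- cradle: wooden board 100 x 260 x 18 mm, fixed, with a sander strapped on it on its side. Origin: centre of its underside, on the table. +y runs along the sander towards its nose and disc (forward); -x is the side with paddle and lever, roughly towards the robot. All x, y, z numbers below are mm in this frame. Wooden saddles 60 x 22 mm at y -103 and 83; between them it is free down to z 18.
- sander: the sander; origin on its axis, 80 mm straight above the cradle's origin, axes as the cradle. Grey housing x -20..20, y -115..100, z 58..102. Black battery y -160..-115, 52 wide, up to z 109. Gear head y 100..152, up to z 105, with a disc 68 mm across facing -x, centred at y 133, out to x -43.5. Steel straps 14 wide over the housing at y -103 and 83, top at z 104.5.
- grip_pad: ribbed black rubber pad on the housing's far side (+x), the back of the squeeze: outer face at x 22.5 to 23, y -70..40, z 65..95. Origin: on the sander's axis over the cradle's origin, 80 mm above the table (not on the pad). Fixed; axes as the cradle.
- paddle_face: ribbed rubber facing on the middle of the paddle, where it is squeezed: y -58..10, z 66..94. The paddle is a black plate on the -x side, 26 high, on a vertical hinge pin at its rear, battery end; released it slants out by 0.07 rad to its free end at y 45, its outer face going from x -33 (rear) to -41 (free end). Origin: on the pin (x -31, y -80, z 80); its y axis runs along the plate.
- squeeze_point (a point): point on the outer face of the paddle's facing, 58 mm in front of its hinge: x -38, y -22, z 80 when released. From there straight across to the grip pad the tool is 60 mm thick, 57 mm with the paddle fully in.
- paddle (a joint): paddle angle, rad: 0 released (a spring holds it out), 0.06 fully in (3.5 mm of travel at squeeze_point). The spring asks for about 4 N at squeeze_point at the start and 9 N fully in, and pushes the paddle out again when let go. While the lever stands locked the paddle gives only a little, as the lever's tail bears on the housing.
- lock_lever (a joint): lock-off lever angle, rad: 0 to 0.15 at the start (locked, standing straight out of the paddle to -x), 1.3 fully forward against its stop, lying along the paddle towards the disc. Turns about a vertical pin. No spring, light friction (about 1 N at the tip): it stays where it is put. The paddle goes fully in only with the lever past about 1.0.
- lever_pivot (a point): lever's pivot near the paddle's free end: x -36, y 30, z 80 while the paddle is released
- lever_tip (a point): centre of the rounded tip bead of the bare-metal lever, 30 mm from the pivot. The bead is 7 mm across and 18 high; the blade is 5 mm thick and 16 high. Locked, the tip stands at about x -66, y 28 to 32, z 80; fully forward at about x -46, y 58.
- label_pad: bystander: pad of box labels, 50 x 76 x 14 mm, loose; origin: centre of its underside
- tape_roll: bystander: roll of cotton tape lying flat, 57 mm across, 13 mm high, loose; origin: centre of its underside
- loupe: bystander: black eyepiece loupe standing on the table, 40 mm across, 28 mm high, loose; origin: centre of its underside

How it is judged (in metres and radians):
On the way, in this order (a step that is already met when the one before it is completed fails the run):
1. the lock-off lever is flipped forward with the paddle still out (lever past 1.05 rad) (value of joint lock_lever above 1.05 rad and value of joint paddle below 0.03 rad), for 0.1 s.
2. the paddle is squeezed in between the fingers (past 0.048 rad, fingers bearing on both the paddle's facing and the grip pad with over 1 N) for one second (value of joint paddle above 0.048 rad and contact force between the fingers and paddle_face above 1 N and contact force between the fingers and grip_pad above 1 N), for 1 s.
At the end, for the whole second after the job is handed in: The paddle is let go and back out (under 0.012 rad) and the lever still lies forward (over 1.0 rad) (value of joint lock_lever above 1 rad and value of joint paddle below 0.012 rad); the robot touches nothing.
It fails at once if the label pad, tape roll or loupe is pushed more than 20 mm (distance of any of label_pad, tape_roll, loupe from where it was at the start of the episode above 0.02 m).
It also fails if it takes over 40 s, if anything falls off the work surface, if the arm or the gripper's body presses on something with over 40 N, if the wrist force passes 120 N, or if a joint passes its speed limit or range.

ROBOT

A 6-joint arm with a two-finger parallel gripper is mounted at the origin on the work surface; the furniture and walls round the work are solid. World frame = base frame: x ahead of the robot, y to its left, z up, the work surface at z = 0. Lengths are in mm, angles in rad, forces in N, time in s.
With the tool pointing down it reaches from about 300 to 875 mm from the base axis. Payload 4.2 kg.
Tool frame: the origin (TCP) lies midway between the tips of the shut fingers; the grasp point (between the pads) lies 19 mm behind it; z points along the fingers, y is the line along which they close (so a half turn about z gives the same grasp; the last joint's range is limited). The gripper opens to 85 mm and grips with 20 to 120 N. Pads are 22 mm wide; open, the fingers measure 114 mm over their backs; the gripper's body (76 mm by 85 mm) begins 54 mm behind the grasp point. The pads swing forward as they close: fully open they stand 13 mm farther back than shut.
Start: joints at [-1.357, 0.32, 1.565, -0, 1.257, -0.02], TCP at [133.215, -559.37, 231.338] pointing down, gripper open.
Joint ranges: [-3.11, 3.11], [-0.84, 2.01], [0.21, 2.61], [-1.34, 4.49], [0.05, 2.63], [-2.56, 2.56]. Speed limits (rad/s): [2.57, 2.57, 3.14, 3.14, 3.14, 3.14].

INTERFACE

Orientations are given as a unit quaternion [w, x, y, z].
In Python, from workcell import get_state, optics, workorder, spotter gives the robot as it stands. The module is installed in compiled form; this text tells all that it offers.
- The arm moves only by the tool servo_tool, never from a script. Its arguments are lists of equal length, an entry for each row: "hand": the finger opening in mm, from 0 to 85.4; "translation": the shift along the tool's x, y, z in mm, a list of three; "twist": the turn about the tool's z in rad. In form: {"hand": [hand, ...], "translation": [[dx, dy, dz], ...], "twist": [twist, ...]}. A call has 1 to 8 rows; each row is the pose to reach, as a shift and turn from the pose commanded when the call began, along the tool's axes at that moment; what a row does not reach only later rows make up. A row lasts 1/10 s, in which the tool goes at most 50 mm and 8.59 degrees, less where a joint would pass 70% of its speed; a pose out of reach is approached as far as the arm can. A call with a gripper value outside its range is refused whole. The fingers move at their own pace and stop on an object; "force" is the grip in N (left out, the last holds). Time passes only in rows, so rows that repeat a pose let the fingers close. It gives the time, the measured TCP pose, the force, the opening and the grip force at its end, in the units of the state.
- get_state(): the state, without advancing time (a new reading comes with each control period).
- optics.capture(name): name is "scene" or "top" or "wrist"; returns a dict with "img" (480x640x3 uint8, red, green, blue), "fx", "fy", "cx", "cy" (pixels), "R" (3x3) and "t" (3): a world point X has camera coordinates R X + t. Camera axes: x right, y down, z forward; pixel columns grow to the right and rows downward; lengths in mm; the calibration is good to about 2 mm. A picture is of the moment at which its call begins. There is no depth.
- workorder.job_done(): hands the job in; it is judged then, once.
Trained networks look in a picture, given as the dict that the camera call returned (one of the last four; its "shot" number tells which), for a name from the list of things; names that differ only in an ending like _2 or _b are one class to them, and where a whole thing is asked for, a point or a joint stands for the part that bears it (a point fixed in the world has none). Each returns a list of dicts, best first, with "confidence" (0 to 1); they miss things now and then, are a little off and sometimes report something else, mostly with a low value. They report only what shows in the picture. A call takes as long as a camera call.
- spotter.spot_in(picture, target): "rect" ([left, top, right, bottom] in pixels, round what is visible of it).
- spotter.regions_of(picture, target): "pixels" (480x640 bool, what is visible of it) and "rect" ([left, top, right, bottom] in pixels, round what is visible of it).
- spotter.spot_point(picture, target): "pixel" ([row, column] in pixels: a listed point, or the origin of a listed thing).
The state is a dict: "time_s": time; "joint_positions": joint angles; "dq": joint speeds; "joint_torque": joint torques, N m; "position": TCP position; "eef_rot": TCP orientation; "wrist_force": force on the tool from outside, world axes, zero at the start; "moment": the same for the moment, N m; "gripper_width": finger opening in mm; "gripper_force": force on a finger pad.
Only numpy, scipy, OpenCV 4.12 (cv2) and the standard library are available. Lean on these libraries where they do the work, as an engineer would, in place of code of your own. Each camera call takes 0.05 s, during which the arm holds its last target. There are 200 camera calls.

## Working session

There is one attempt and no reset: what is moved stays moved. The work goes in short steps, Python scripts to look and compute and a tool call to move; the robot and the scene stay as the last step left them, time stands still between calls to the robot, and variables do not carry over. Pictures are saved under pics/ and viewed, at most 10 in all, crops included, and the job is handed in when it is done.

Besides the shell and the picture viewer there is one more tool, called as name(argument=value, ...), one argument or row to a line, values as JSON. servo_tool: Moves the arm, as the interface text tells. Its arguments: {"type":"object","properties":{"hand":{"type":"array"},"translation":{"type":"array"},"twist":{"type":"array"},"force":{"type":"number"}},"required":["hand","translation","twist"]}

```bash
mkdir -p pics; cat > h.py <<'E'
import numpy as np, cv2
from workcell import get_state, optics, workorder, spotter
def tri(obs):
    A=[];b=[]
    for c,(r,q) in obs:
        R=np.array(c["R"]);t=np.array(c["t"]);d=R.T@np.array([(q-c["cx"])/c["fx"],(r-c["cy"])/c["fy"],1]);d/=np.linalg.norm(d)
        o=-R.T@t;P=np.eye(3)-np.outer(d,d);A.append(P);b.append(P@o)
    return np.linalg.solve(sum(A),sum(b))
def onz(c,p,z):
    R=np.array(c["R"]);t=np.array(c["t"]);d=R.T@np.array([(p[1]-c["cx"])/c["fx"],(p[0]-c["cy"])/c["fy"],1]);o=-R.T@t
    return o+d*(z-o[2])/d[2]
def save(c,n): cv2.imwrite("pics/%s.png"%n,c["img"][:,:,::-1])
E
python3 - <<'E'
from h import *
np.set_printoptions(precision=1,suppress=True)
s=get_state();print(s["time_s"],s["position"],s["eef_rot"])
Z=dict(cradle=0,sander=80,grip_pad=80,paddle_face=80,squeeze_point=80,lever_pivot=80,lever_tip=80,label_pad=0,tape_roll=0,loupe=0)
C={n:optics.capture(n) for n in("scene","top","wrist")}
for n,c in C.items():
    save(c,n+"0"); print(n,-np.array(c["R"]).T@c["t"])
for k in Z:
    ob=[]
    for n,c in C.items():
        r=spotter.spot_point(c,k)
        if r: print(k,n,np.round(r[0]["pixel"]),round(r[0]["confidence"],2),onz(c,r[0]["pixel"],Z[k])); 
        if r and r[0]["confidence"]>.4: ob.append((c,r[0]["pixel"]))
    if len(ob)>1: print("   tri",tri(ob))
print(get_state()["time_s"])
a=np.vstack([C["scene"]["img"],C["top"]["img"]])
E
```

```text
0.0 [ 133.1 -558.9  230.5] [-0.   1.   0.1 -0. ]
scene [-57.5 837.7 767.1]
top [ 416.4   55.8 1034.3]
wrist [ 196.5 -544.5  372.7]
cradle scene [243. 329.] 0.8 [531.9 -79.    0. ]
cradle top [232. 368.] 0.62 [528.7 -62.7   0. ]
   tri [524.9 -62.7  12.5]
sander scene [219. 330.] 0.88 [526.9 -73.9  80. ]
sander top [224. 373.] 0.75 [535.1 -62.6  80. ]
   tri [529.1 -65.4  84.2]
grip_pad top [278. 287.] 0.64 [432.3 105.9  80. ]
paddle_face scene [210. 359.] 0.48 [ 490.5 -152.5   80. ]
paddle_face top [290. 439.] 0.47 [ 405. -188.   80.]
   tri [ 441.9 -155.7  101.9]
squeeze_point scene [221. 343.] 0.59 [495.  -83.2  80. ]
squeeze_point top [247. 383.] 0.63 [490.6 -81.2  80. ]
   tri [491.5 -80.1  82.8]
lever_pivot scene [229. 331.] 0.38 [499.3 -35.9  80. ]
lever_pivot top [245. 359.] 0.46 [494.9 -35.1  80. ]
lever_tip scene [233. 338.] 0.55 [474.9 -29.5  80. ]
lever_tip top [256. 353.] 0.57 [472.3 -23.6  80. ]
   tri [471.7 -23.4  84.6]
label_pad scene [234. 398.] 0.73 [ 403.2 -219.4    0. ]
label_pad top [292. 440.] 0.59 [ 399.5 -209.7    0. ]
   tri [ 399.  -208.     7.9]
tape_roll scene [292. 320.] 0.89 [439.7  98.    0. ]
tape_roll top [279. 288.] 0.87 [431.3 107.    0. ]
   tri [432.2 107.1  10. ]
loupe scene [222. 344.] 0.73 [ 554.5 -187.4    0. ]
loupe top [258. 480.] 0.71 [ 471.  -296.2    0. ]
   tri [ 522.7 -259.   -14.4]
1.65
```

```bash
python3 -c "
import cv2
a=cv2.imread('pics/top0.png')[150:360,220:520];cv2.imwrite('pics/t1.png',cv2.resize(a,None,fx=2.6,fy=2.6,interpolation=2))
a=cv2.imread('pics/scene0.png')[150:330,250:450];cv2.imwrite('pics/s1.png',cv2.resize(a,None,fx=3.3,fy=3.3,interpolation=2))"
```

```text
(no output)
```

View pics/t1.png

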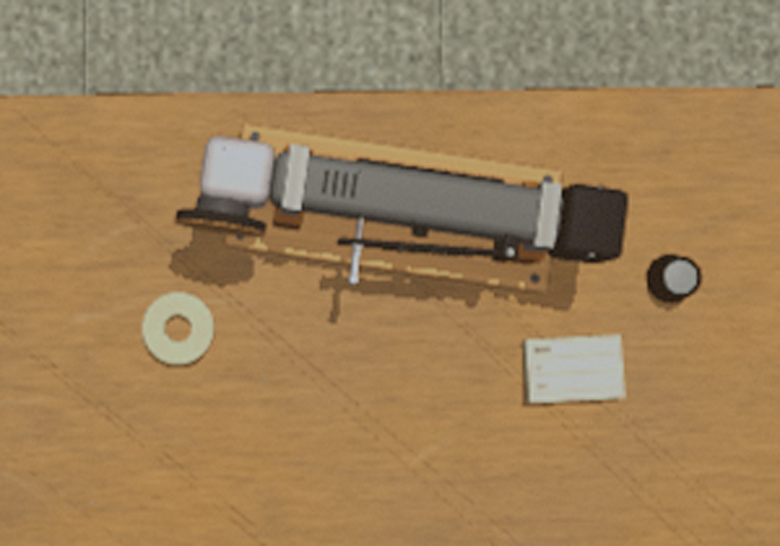

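View pics/s1.png

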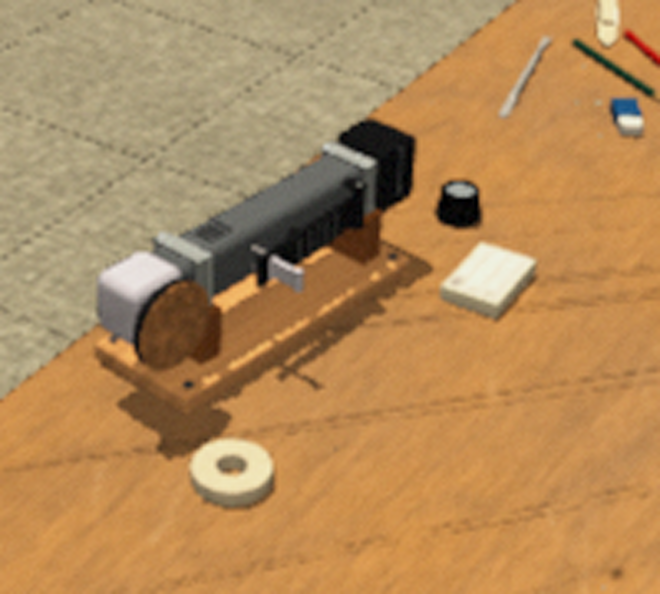

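```bash
python3 - <<'E'
from h import *
np.set_printoptions(precision=1,suppress=True)
c=optics.capture("top"); f=lambda u,v,z: onz(c,(150+v/2.6,220+u/2.6),z)
a=f(295,178,104.5);b=f(547,214,104.5);d=(a-b);print(a,b,np.linalg.norm(d),"exp186")
th=np.arctan2(-d[0],d[1]);print("yaw",th)
for th2 in(th,):
  R=np.array([[np.cos(th2),-np.sin(th2)],[np.sin(th2),np.cos(th2)]])
  o=(a[:2]+b[:2])/2-R@[0,-10];print("origin",o)
  for n,p in dict(sq=(-38,-22),piv=(-36,30),tip=(-66,30),tipf=(-46,58)).items(): print(n,o+R@p)
  print("seen tip/pivot local",R.T@(f(354,281,89)[:2]-o),R.T@(f(360,243,89)[:2]-o), "loupe",R.T@(f(680,276,28)[:2]-o))
s=get_state();print(s["joint_positions"],s["eef_rot"],s["time_s"])
E
```

```text
[543.4  14.8 104.5] [ 514.6 -168.4  104.5] 185.4342446534524 exp186
yaw -0.15636433935007862
origin [530.6 -66.9]
sq [489.6 -82.7]
piv [499.7 -31.7]
tip [470. -27.]
tipf [494.1  -2.5]
seen tip/pivot local [-67.3  28.7] [-38.9  28.2] loupe [ -22.9 -229.4]
[-1.4  0.3  1.6  0.   1.3 -0. ] [0.  1.  0.1 0. ] 1.7
```

```bash
cat >> h.py <<'E'
from scipy.spatial.transform import Rotation as Ro
O=np.array([530.,-66.,0]);TH=-0.156
def go(x,y,z):
    s=get_state();q=s["eef_rot"];M=Ro.from_quat([q[1],q[2],q[3],q[0]]).as_matrix()
    C=Ro.from_euler("z",TH).as_matrix();w=O+C@[x,y,z]
    ya=C@[1,0,0]; X=M.T@ya
    tw=np.arctan2(-X[0],X[1]); tw=(tw+np.pi/2)%np.pi-np.pi/2
    print("t",s["time_s"],"cur local",C.T@(s["position"]-O),"shift",np.round(M.T@(w-s["position"]),1),"twist",round(tw,3),"alt",round(tw-np.sign(tw)*np.pi,3),"j",np.round(s["joint_positions"],2),"zaxis",M[:,2].round(3),"F",np.round(s["wrist_force"],1))
E
python3 -c "
from h import *
go(-64,-2,140)"
```

```text
t 1.7 cur local [-315.31502827 -549.02185614  231.34361854] shift [ 440.3 -410.5   91.3] twist -1.181 alt 1.961 j [-1.36  0.32  1.56  0.    1.26 -0.02] zaxis [ 0. -0. -1.] F [-0.5 -0.5  0. ]
```

servo_tool(
  hand=[0,0,0,0,0,0,0,0],
  translation=[
    [440,-410,91],
    [440,-410,91],
    [440,-410,91],
    [440,-410,91],
    [440,-410,91],
    [440,-410,91],
    [440,-410,91],
    [440,-410,91],
  ],
  twist=[-1.181,-1.181,-1.181,-1.181,-1.181,-1.181,-1.181,-1.181],
  force=20,
)

```text
time_s: 2.5
position: [353.1, -228.4, 171.6]
eef_rot: [0.001, 0.758, 0.652, 0.0]
wrist_force: [0.6, -0.7, 0.4]
gripper_width: 0.1
gripper_force: 0.0
```

```bash
python3 -c "
from h import *
go(-64,-2,140)"
```

```text
t 2.5 cur local [-149.54620587 -187.92544656  171.55432935] shift [185.5  86.5  31.5] twist 0.005 alt -3.136 j [-0.6   0.13  1.99 -0.    1.03 -0.45] zaxis [ 0.001 -0.001 -1.   ] F [ 0.6 -0.7  0.4]
```

servo_tool(
  hand=[0,0,0,0,0,0],
  translation=[
    [185,86,31],
    [185,86,31],
    [185,86,31],
    [185,86,31],
    [185,86,31],
    [185,86,31],
  ],
  twist=[0,0,0,0,0,0],
)

```text
time_s: 3.1
position: [466.2, -59.7, 140.2]
eef_rot: [-0.0, 0.759, 0.651, -0.0]
wrist_force: [-0.4, -0.4, 0.8]
gripper_width: 0.0
gripper_force: 0.0
```

```bash
python3 - <<'E'
from h import *
np.set_printoptions(precision=1,suppress=True)
go(-64,-2,66)
cw=optics.capture("wrist");save(cw,"w1");ct=optics.capture("top");C=Ro.from_euler("z",TH).as_matrix()
for k in("lever_tip","lever_pivot","squeeze_point"):
    for n,c in(("w",cw),("t",ct)):
        for r in spotter.spot_point(c,k)[:1]: print(k,n,r["pixel"],r["confidence"],C.T@(onz(c,r["pixel"],80)-O))
# project model
def pj(c,p):
    v=np.array(c["R"])@(O+C@p)+c["t"];return v[0]/v[2]*c["fx"]+c["cx"],v[1]/v[2]*c["fy"]+c["cy"]
im=cw["img"][:,:,::-1].copy()
for p in[(-66,30,89),(-36,30,89),(-38,-22,94),(-20,90,102),(-20,-90,102),(20,90,102),(-41,45,93),(7.,83,104.5),(0,76,104.5),(0,90,104.5)]:
    u=pj(cw,p);cv2.circle(im,(int(u[0]),int(u[1])),3,(0,0,255),1)
cv2.imwrite("pics/w1o.png",im)
E
```

```text
t 3.1 cur local [-64.   -3.6 140.2] shift [ 1.7  0.  74.2] twist 0.003 alt -3.138 j [-0.1  0.2  1.9 -0.   1.   0. ] zaxis [-0. -0. -1.] F [-0.4 -0.4  0.8]
lever_tip w [202.4, 319.0] 0.95 [-66.   30.5  80. ]
lever_tip t [259.0, 354.4] 0.64 [-68.3  30.3  80. ]
lever_pivot w [203.6, 370.4] 0.64 [-35.1  29.9  80. ]
lever_pivot t [245.2, 357.1] 0.65 [-41.   28.8  80. ]
squeeze_point w [287.1, 364.2] 0.88 [-36.9 -24.1  80. ]
```

View pics/w1o.png

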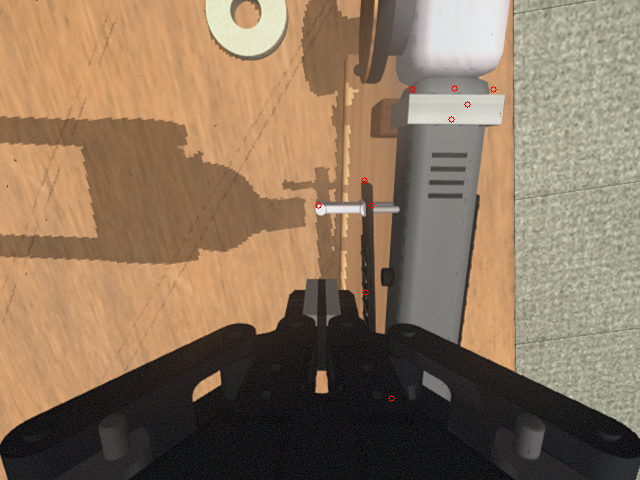

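servo_tool(
  hand=[0,0,0,0,0,0,0,0],
  translation=[
    [0,0,40],
    [0,0,74],
    [0,0,74],
    [0,0,74],
    [10,0,74],
    [20,0,74],
    [30,0,74],
    [40,0,74],
  ],
  twist=[0,0,0,0,0,0,0,0],
)

```text
time_s: 4.3
position: [472.6, -20.3, 67.2]
eef_rot: [0.001, 0.76, 0.65, 0.0]
wrist_force: [-1.9, -1.4, -0.4]
gripper_width: 0.2
gripper_force: 0.7
```

servo_tool(
  hand=[0,0,0,0,0,0,0,0],
  translation=[
    [8,0,0],
    [16,0,0],
    [24,0,0],
    [24,2,0],
    [24,4,0],
    [24,6,0],
    [24,6,0],
    [24,6,0],
  ],
  twist=[0,0,0,0,0,0,0,0],
)

```text
time_s: 5.1
position: [481.4, 1.5, 66.3]
eef_rot: [-0.0, 0.76, 0.65, -0.0]
wrist_force: [-1.9, 2.1, 0.3]
gripper_width: 0.1
gripper_force: 1.3
```

```bash
python3 - <<'E'
from h import *
go(-64,60,66)
cw=optics.capture("wrist");cv2.imwrite("pics/w2.png",cw["img"][:,:,::-1])
E
```

```text
t 5.1 cur local [-58.53512992  59.12625395  66.26812317] shift [ 0.9 -5.5  0.3] twist -0.001 alt 3.141 j [-0.02  0.35  2.    0.    0.79  0.14] zaxis [-0.001  0.    -1.   ] F [-1.9  2.1  0.3]
```

View pics/w2.png

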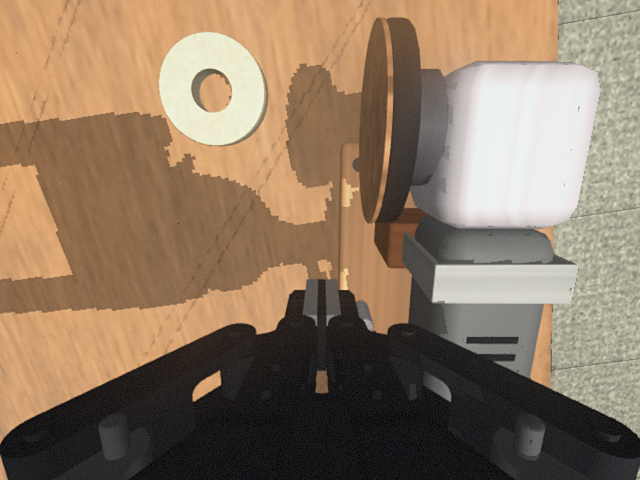

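servo_tool(
  hand=[0,0,0,0,0,0],
  translation=[
    [0,1,0],
    [0,2,0],
    [0,3,0],
    [0,4,0],
    [0,4,0],
    [0,4,0],
  ],
  twist=[0,0,0,0,0,0],
)

```text
time_s: 5.75
position: [485.6, 1.1, 66.4]
eef_rot: [-0.0, 0.76, 0.65, -0.0]
wrist_force: [-3.3, 3.2, -2.1]
gripper_width: 0.2
gripper_force: 1.8
```

servo_tool(
  hand=[0,0,0,0,0,0,0,0],
  translation=[
    [0,-10,0],
    [0,-20,0],
    [0,-20,-40],
    [-30,-20,-80],
    [-40,-20,-80],
    [-40,-20,-80],
    [-40,-20,-80],
    [-40,-20,-80],
  ],
  twist=[0,0,0,0,0,0,0,0],
)

```text
time_s: 6.55
position: [459.0, -34.9, 145.3]
eef_rot: [-0.001, 0.76, 0.65, -0.001]
wrist_force: [-1.1, 0.4, 0.4]
gripper_width: -0.3
gripper_force: 0.0
```

```bash
python3 - <<'E'
from h import *
np.set_printoptions(precision=1,suppress=True)
go(-7.5,-22,150)
cw=optics.capture("wrist");cv2.imwrite("pics/w3.png",cw["img"][:,:,::-1]);C=Ro.from_euler("z",TH).as_matrix()
for k in("lever_tip","lever_pivot","squeeze_point"):
        for r in spotter.spot_point(cw,k)[:1]: print(k,r["pixel"],r["confidence"],C.T@(onz(cw,r["pixel"],80)-O))
E
```

```text
t 6.55 cur local [-75.   19.7 145.3] shift [-41.7  67.5  -4.8] twist 0.0 alt -3.141 j [-0.1  0.2  1.9  0.   1.   0.1] zaxis [-0.  0. -1.] F [-1.1  0.4  0.4]
lever_tip [194.0, 369.1] 0.75 [-46.4  58.3  80. ]
lever_pivot [240.4, 387.0] 0.91 [-34.   28.9  80. ]
```

View pics/w3.png

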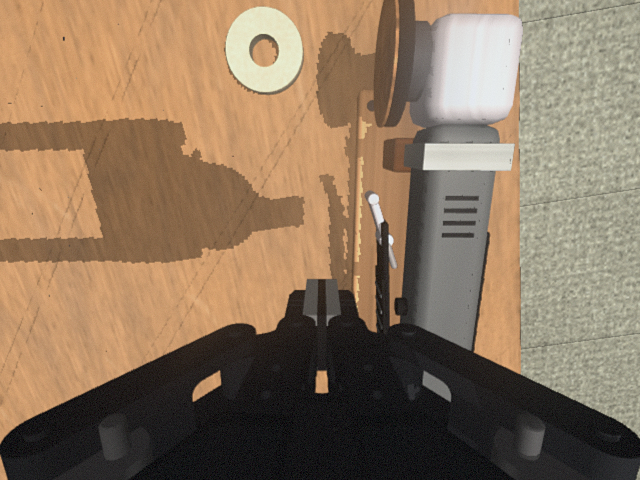

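servo_tool(
  hand=[85,85,85,85,85,85,85],
  translation=[
    [-40,69,-5],
    [-40,69,-5],
    [-40,69,-5],
    [-40,69,-5],
    [-40,69,-5],
    [-40,69,-5],
    [-40,69,-5],
  ],
  twist=[0,0,0,0,0,0,0],
)

```text
time_s: 7.45
position: [521.1, -85.1, 151.5]
eef_rot: [-0.0, 0.76, 0.65, -0.0]
wrist_force: [-0.4, 0.0, 0.2]
gripper_width: 84.8
gripper_force: 0.0
```

```bash
python3 - <<'E'
from h import *
np.set_printoptions(precision=1,suppress=True)
go(-6,-20,55)
print(get_state()["gripper_width"])
cw=optics.capture("wrist");cv2.imwrite("pics/w4.png",cw["img"][:,:,::-1])
E
```

```text
t 7.45 cur local [ -5.8 -20.2 151.5] shift [ 0.2 -0.2 96.5] twist 0.001 alt -3.141 j [-0.2  0.3  1.8 -0.   1.  -0. ] zaxis [-0.  0. -1.] F [-0.4  0.   0.2]
84.79183413570621
```

View pics/w4.png

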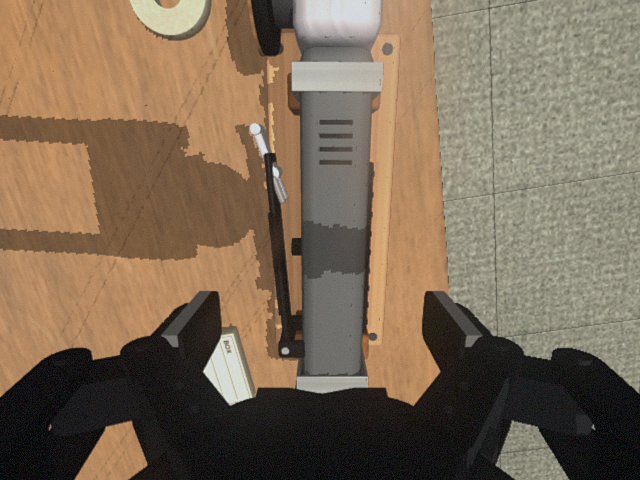

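servo_tool(
  hand=[85,85,85,85,85,85],
  translation=[
    [0,0,30],
    [0,0,60],
    [0,0,96],
    [0,0,96],
    [0,0,96],
    [0,0,96],
  ],
  twist=[0,0,0,0,0,0],
)

```text
time_s: 8.1
position: [523.1, -85.8, 57.3]
eef_rot: [0.001, 0.76, 0.65, 0.001]
wrist_force: [0.1, -0.7, 0.8]
gripper_width: 85.2
gripper_force: 0.0
```

servo_tool(
  hand=[70,62,50,50,50,50,50,50],
  translation=[
    [0,0,0],
    [0,0,0],
    [0,0,0],
    [0,0,0],
    [0,0,0],
    [0,0,0],
    [0,0,0],
    [0,0,0],
  ],
  twist=[0,0,0,0,0,0,0,0],
  force=30,
)

```text
time_s: 8.9
position: [522.6, -85.8, 57.1]
eef_rot: [0.001, 0.76, 0.65, 0.001]
wrist_force: [-0.8, -0.2, 7.2]
gripper_width: 56.5
gripper_force: 35.1
```

```bash
python3 - <<'E'
from h import *
np.set_printoptions(precision=1,suppress=True)
go(-6,-20,55)
s=get_state();print(s["gripper_width"],s["gripper_force"])
E
```

```text
t 8.9 cur local [ -4.3 -20.7  57.1] shift [ 0.7 -1.7  2.1] twist -0.0 alt 3.141 j [-0.2  0.4  1.9 -0.   0.8 -0. ] zaxis [ 0. -0. -1.] F [-0.8 -0.2  7.2]
56.484549271655126 35.07125437259674
```

servo_tool(
  hand=[50,50,50,50,50,50,50,50],
  translation=[
    [0,0,0],
    [0,0,0],
    [0,0,0],
    [0,0,0],
    [0,0,0],
    [0,0,0],
    [0,0,0],
    [0,0,0],
  ],
  twist=[0,0,0,0,0,0,0,0],
)

```text
time_s: 9.7
position: [522.6, -85.8, 57.2]
eef_rot: [0.001, 0.76, 0.65, 0.001]
wrist_force: [-1.4, 0.2, 7.5]
gripper_width: 56.5
gripper_force: 35.1
```

servo_tool(
  hand=[50,50,50,50,50,50,50,50],
  translation=[
    [0,0,0],
    [0,0,0],
    [0,0,0],
    [0,0,0],
    [0,0,0],
    [0,0,0],
    [0,0,0],
    [0,0,0],
  ],
  twist=[0,0,0,0,0,0,0,0],
)

```text
time_s: 10.5
position: [522.6, -85.8, 57.2]
eef_rot: [0.001, 0.76, 0.65, 0.001]
wrist_force: [-1.2, 0.2, 7.4]
gripper_width: 56.5
gripper_force: 35.1
```

servo_tool(
  hand=[85,85,85,85,85,85,85,85],
  translation=[
    [0,0,0],
    [0,0,0],
    [0,0,0],
    [0,0,0],
    [0,0,0],
    [0,0,-40],
    [0,0,-80],
    [0,0,-100],
  ],
  twist=[0,0,0,0,0,0,0,0],
)

```text
time_s: 11.3
position: [523.3, -85.9, 158.6]
eef_rot: [0.002, 0.76, 0.65, 0.002]
wrist_force: [0.2, 0.3, -1.0]
gripper_width: 85.0
gripper_force: 0.0
```

servo_tool(
  hand=[85,85,85,85],
  translation=[
    [0,0,-20],
    [0,0,-20],
    [0,0,-20],
    [0,0,-20],
  ],
  twist=[0,0,0,0],
)

```text
time_s: 11.7
position: [520.9, -85.5, 174.1]
eef_rot: [-0.001, 0.76, 0.65, -0.001]
wrist_force: [0.7, 1.2, -0.2]
gripper_width: 85.1
gripper_force: 0.0
```

```bash
python3 - <<'E'
from h import *
go(-6,-20,55)
cw=optics.capture("wrist");cv2.imwrite("pics/w5.png",cw["img"][:,:,::-1])
E
```

```text
t 11.7 cur local [ -5.9678242  -20.64900185 174.08727057] shift [  0.6   0.3 119.1] twist 0.0 alt -3.142 j [-0.18  0.29  1.76 -0.    1.09 -0.03] zaxis [-0.003  0.    -1.   ] F [ 0.7  1.2 -0.2]
```

View pics/w5.png

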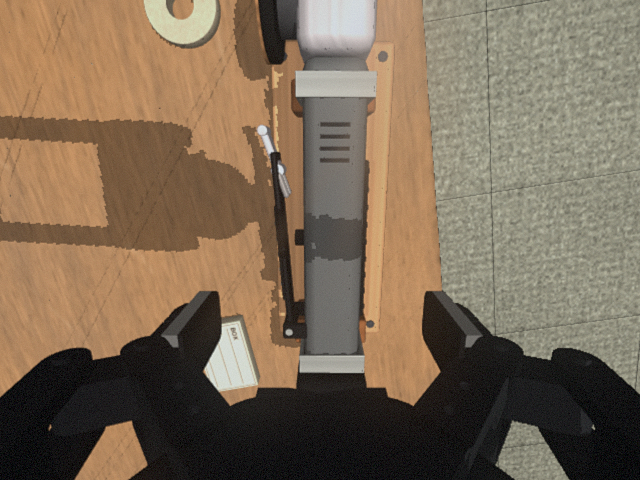

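The lever still lies forward, with its bead at about (262,130). The paddle is back out, running from (290,332) to (274,155), and the gripper is clear of everything.

```bash
python3 -c "
from h import *
print(workorder.job_done())"
```

```text
the job is handed in; nothing more can be done
None
```

The job is handed in: the lever was flipped fully forward, the paddle held all the way in for about 1.6 s and then let go; in the last picture it was back out, the lever still forward and the gripper clear, but the hand-in returned no verdict.

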